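Take the score board off its hook and lay it on the dominoes

ROBOT

A 6-joint arm with a two-finger parallel gripper is mounted at the origin on the work surface. World frame = base frame: x ahead of the robot, y to its left, z up, the work surface at z = 0. Lengths are in m, angles in rad, forces in N, time in s.
With the tool pointing down it reaches from about 0.35 to 0.775 m from the base axis. Payload 7.3 kg.
Tool frame: the origin (TCP) lies between the finger pads; the fingertips stand 14 mm ahead of it and the grasp point (between the pads) lies 5 mm behind it; z points along the fingers, y is the line along which they close (so a half turn about z gives the same grasp; the last joint's range is limited). The gripper opens to 92 mm and grips with 3 to 60 N. Pads are 19 mm wide; open, the fingers measure 130 mm over their backs; the gripper's body (75 mm by 190 mm) begins 47 mm behind the grasp point.
Start: joints at [-1.493, 0.342, 1.524, -0, 1.275, -0.146], TCP at [0.117, -0.512, 0.241] pointing down, gripper open.
Joint ranges: [-2.53, 2.53], [-0.77, 2.02], [0.04, 2.7], [-1, 4.14], [0.28, 2.66], [-3.11, 3.11]. Speed limits (rad/s): [2.57, 2.57, 3.14, 3.14, 3.14, 3.14].

INTERFACE

Orientations are given as [roll, pitch, yaw] about the fixed x, y, z axes, in that order (R = Rz(yaw) Ry(pitch) Rx(roll)).
In Python, from cell import robot, eyes gives the robot as it stands. The module is installed in compiled form; this text tells all that it offers.
- The arm moves only by the shell command python3 -m handwheel 'ROWS' [FORCE]. ROWS is JSON, one flat list of numbers, 5 for each row, row after row: the shift along the world's x, y, z in mm, then the turn about the world's z in rad, then the opening, from 0 (shut) to 1 (fully open). In form: [x, y, z, spin, jaw, x, y, z, spin, jaw, ...]. A call has 1 to 8 rows; each row shifts and turns the commanded pose from where the row before left it; what a row does not reach is not made up. A row lasts 1/10 s, in which the tool goes at most 50 mm and 8.59 degrees, less where a joint would pass 70% of its speed; a pose out of reach is approached as far as the arm can. A call with a gripper value outside its range is refused whole. The fingers move at their own pace and stop on an object; FORCE is the grip in N (left out, the last holds). Time passes only in rows, so rows that do not move let the fingers close. It gives the time, the measured TCP pose, the force, the opening and the grip force at its end, in the units of the state.
- robot.observe(): the state, without advancing time (a new reading comes with each control period).
- eyes.read_camera(name): name is "scene" or "top" or "wrist"; returns (picture, depth): 480x640x3 uint8, blue, green, red; 480x640 float32, m along the optical axis (not along the pixel's ray), 0 where there is no reading.
- eyes.calibration(name): a dict with "fx", "fy", "cx", "cy" (pixels), "world_to_cam" (4x4, takes a point from world to camera coordinates). Camera axes: x right, y down, z forward; pixel columns grow to the right and rows downward; lengths in m; the calibration is good to about 2 mm. A picture is of the moment at which its call begins: read the wrist's pose just before it. calibration takes no time and is no camera call; for the wrist camera it gives the pose at the moment of the call.
- robot.hand_in(): hands the job in; it is judged then, once.
The state is a dict: "time": time; "qpos": joint angles; "qvel": joint speeds; "joint_efforts": joint torques, N m; "tool_pos": TCP position; "tool_rot": TCP orientation; "contact_force": force on the tool from outside, world axes, zero at the start; "torque": the same for the moment, N m; "opening": finger opening in m; "grip_force": force on a finger pad.
Only numpy, scipy, OpenCV 4.12 (cv2) and the standard library are available. Lean on these libraries where they do the work, as an engineer would, in place of code of your own. Each camera call takes 0.05 s, during which the arm holds its last target. There are 200 camera calls.

TASK

Game over: take the broad wooden score board (the one with rows of little peg holes) off its upturned hook on the slanted rack and lay it down gently, flat, peg holes up and lengthwise inside the domino box, resting on the dominoes; do not drop it in or press it down hard. How full the box is is not known, so feel for the dominoes. Leave the other two hanging tools, the cups, bottle, ashtray and domino stack where they are.

Things in the scene. Friction and masses are not known exactly. Their poses are not given: they have to be found in the camera images.
- score_board: Wooden scoring board: plate 180 long (own x), 50 wide (own y), 14 thick (own z), about 130 g, rows of small pale-lined peg holes on its +z face. Origin: centre of its back (-z) face, which lies against the rack's slanted face; +x points up the slope, +z away from the face. It hangs on any of the three hooks; the other two hanging things are narrower below their heads.
- board_slot (a point): Centre (at the back face) of the score board's slot, 65 from its origin along +x. The slot goes right through: 26 wide (y), 32 long (x = +49 to +81). Its upper edge rests on the hook's stem.
- rack: Fixed plywood rack, 330 wide (own y), 180 deep, 180 high; origin: centre of its underside. Its face rises at 45 degrees away from the robot: up the slope is own +x +z, out of the face is own -x +z, so a tool square to the face is tilted 45 degrees. Three steel hooks at own y = -110, 0, +110.
- hook_mid (a point): Where the middle hook's stem axis meets the face. Hooks are 8 mm round bar: stem square out of the face, then a lip up the slope (20 mm gap to the face), ending 20 up from the stem's axis and 28 out. To come off, a thing must slide up the slope 16 to 24 mm (at 24 its slot's lower edge meets the stem), then go straight out 30 mm.
- domino_box: Fixed open wooden box, outside 246 (own x) x 136 (own y) x 70 high, inside 230 x 120. Origin: centre of its underside, on the bar top. Part filled with a flat level layer of bone dominoes; their top is 20 to 50 mm above the underside: not reported, feel or look for it. They lie on foam and give 1 mm per 4 N.
- bar_blade: Bystander: flat steel bar blade (bottle opener), 176 long, 40 wide at the head, 6 thick, hanging on another hook; axes and slot as for the score board.
- stir_paddle: Bystander: wooden stirring paddle, 196 long, 40 wide head, 18 wide shaft, round foot 48 wide, 10 thick, hanging on another hook; axes and slot as for the score board.
- ashtray: Bystander: copper ashtray, 90 across, 28 high; origin under its centre.
- bottle: Bystander: short green glass bottle, 64 across, 150 high; origin under its centre.
- cup_a: Bystander: white espresso cup, 64 across, 58 high, handle at own +y; origin under its centre.
- cup_b: Bystander: white espresso cup like the other.
- domino_stack: Bystander: stack of bone dominoes 56 x 57 x 40 high; origin under its centre.

How it is judged:
On the way:
1. the score board is off its hook and clear of the rack (distance of score_board from where it was at the start of the episode above 0.05 m and contact force between score_board and rack below 0.05 N and height (world z) of score_board above 0.07 m), for 0.2 s.
At the end, for the whole second after the job is handed in: The score board lies at rest inside the domino box on the dominoes, peg holes up and level within 0.1 rad, lengthwise (either end first), its back 14 to 56 mm above the box's underside, its origin within 27 mm (box x) and 37 mm (box y) of the box's centre (x of score_board in the frame of domino_box between -0.027 and 0.027 m and y of score_board in the frame of domino_box between -0.037 and 0.037 m and z of score_board in the frame of domino_box between 0.014 and 0.056 m and angle between score_board's own z axis and vertical below 0.1 rad and angle between the x axis of score_board and the x axis of domino_box, either way round below 0.5 rad and contact force between score_board and domino_box above 0.2 N and linear speed of score_board below 0.02 m/s); the robot touches nothing.
It fails at once if the score board is dropped into the box (faster than 0.35 m/s inside it) (x of score_board in the frame of domino_box between -0.06 and 0.06 m and y of score_board in the frame of domino_box between -0.06 and 0.06 m and z of score_board in the frame of domino_box below 0.07 m and linear speed of score_board above 0.35 m/s).
It fails at once if the score board is pressed on the box or the dominoes with more than 30 N (contact force between score_board and domino_box above 30 N).
It fails at once if another hanging tool is moved by over 25 mm (distance of any of bar_blade, stir_paddle from where it was at the start of the episode above 0.025 m).
It fails at once if a cup, the bottle, the ashtray or the domino stack is moved by over 20 mm (distance of any of ashtray, bottle, cup_a, cup_b, domino_stack from where it was at the start of the episode above 0.02 m).
It also fails if it takes over 46 s, if anything falls off the work surface, if the arm or the gripper's body presses on something with over 40 N, if the wrist force passes 120 N, or if a joint passes its speed limit or range.

## Working session

There is one attempt and no reset: what is moved stays moved. The work goes in short steps, Python scripts to look and compute and a shell command to move; the robot and the scene stay as the last step left them, time stands still between calls to the robot, and variables do not carry over. Pictures are saved under pics/ and viewed, at most 10 in all, crops included, and the job is handed in when it is done.

```bash
mkdir -p pics
cat > h.py <<'E'
import numpy as np, cv2
from cell import robot, eyes
def shot(n,name):
    im,d=eyes.read_camera(n); c=eyes.calibration(n); cv2.imwrite(f'pics/{name}.png',im); np.savez(f'pics/{name}.npz',im=im,d=d,T=c['world_to_cam'],k=[c['fx'],c['fy'],c['cx'],c['cy']]); return im,d
def load(name): return np.load(f'pics/{name}.npz')
def pts(name):
    z=load(name); d=z['d']; fx,fy,cx,cy=z['k']; v,u=np.mgrid[:480,:640]
    P=np.stack([(u-cx)/fx*d,(v-cy)/fy*d,d,np.ones_like(d)],-1)@np.linalg.inv(z['T']).T
    P=P[...,:3]; P[d==0]=np.nan; return P
def ray(name,u,v):
    z=load(name); fx,fy,cx,cy=z['k']; Ti=np.linalg.inv(z['T'])
    return Ti[:3,3], Ti[:3,:3]@np.array([(u-cx)/fx,(v-cy)/fy,1])
E
python3 - <<'E'
from h import *
s=robot.observe(); print({k:np.round(v,3) for k,v in s.items()})
shot('scene','s0'); shot('top','t0')
print(load('s0')['T'].round(3).tolist(),load('t0')['T'].round(3).tolist(), load('s0')['k'],load('t0')['k'])
E
```

```text
{'time': np.float64(0.0), 'qpos': array([-1.493,  0.343,  1.525, -0.   ,  1.275, -0.146]), 'qvel': array([ 0.   ,  0.001,  0.001, -0.001,  0.   , -0.   ]), 'joint_efforts': array([ 1.0000e-03, -4.3124e+01, -2.4421e+01,  7.2000e-02,  5.6000e-02,
       -0.0000e+00]), 'tool_pos': array([ 0.117, -0.512,  0.24 ]), 'tool_rot': array([-3.14 , -0.   ,  0.224]), 'contact_force': array([-0.516, -0.192, -0.801]), 'torque': array([-0.025,  0.033, -0.01 ]), 'grip_force': np.float64(0.0), 'opening': np.float64(0.092)}
[[-0.907, 0.421, 0.015, 0.611], [0.334, 0.739, -0.585, -0.059], [-0.257, -0.525, -0.811, 1.322], [0.0, 0.0, 0.0, 1.0]] [[0.028, -1.0, -0.001, -0.117], [-0.983, -0.028, -0.184, 0.593], [0.183, 0.006, -0.983, 1.476], [0.0, 0.0, 0.0, 1.0]] [480.51381005 480.51381005 327.63442245 240.30724235] [624.14743417 624.14743417 326.1128309  243.65474763]
```

View pics/s0.png

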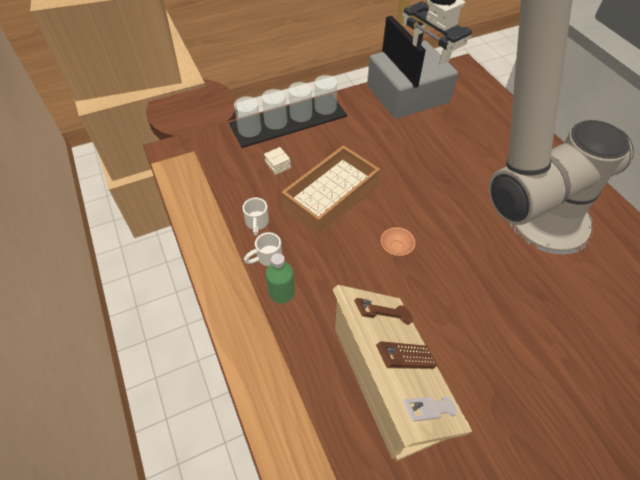

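View pics/t0.png

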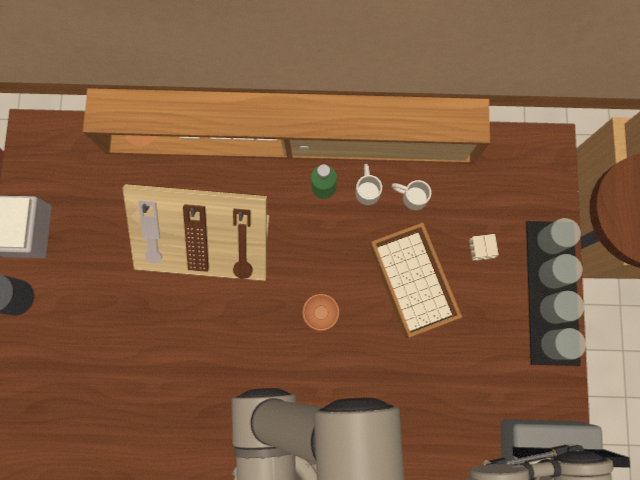

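The scene view shows the score board on the middle hook around (405,354), with the domino box at (331,185). In the top view the board is at (197,238), the paddle at (242,240), the blade at (150,232) and the box at (416,280). Next I'll measure the board and the box from both views.

```bash
cat > m.py <<'E'
from h import *
def blob(name,mask,box):
    m=np.zeros_like(mask); u0,v0,u1,v1=box; m[v0:v1,u0:u1]=mask[v0:v1,u0:u1]
    n,l,st,c=cv2.connectedComponentsWithStats(m.astype(np.uint8)); 
    k=1+np.argmax(st[1:,4]); return l==k
out={}
for n,bb,db in (('s0',(372,335,442,375),(280,145,382,230)),('t0',(180,200,212,276),(370,222,465,338))):
    im=load(n)['im']; P=pts(n); g=im.sum(2)/3
    hsv=cv2.cvtColor(im,cv2.COLOR_BGR2HSV)
    m=blob(n,(g<95),bb); m=cv2.morphologyEx(m.astype(np.uint8),cv2.MORPH_CLOSE,np.ones((7,7)))
    c=max(cv2.findContours(m,0,2)[0],key=cv2.contourArea); r=cv2.minAreaRect(c); q=cv2.boxPoints(r)
    inner=cv2.erode(m,np.ones((3,3)))>0
    X=P[inner]; X=X[~np.isnan(X).any(1)]
    ce=np.median(X,0); Y=X[np.linalg.norm(X-ce,axis=1)<.12]
    w=np.linalg.svd(Y-Y.mean(0),full_matrices=False)[2]
    print(n,'board px',q.round(1).tolist(),'n',len(Y),'mean',Y.mean(0).round(4),'dir',w[0].round(3),'nrm',w[2].round(3))
    a=(Y-Y.mean(0))@w[0]; b=(Y-Y.mean(0))@w[1]; print(' ext',a.min(),a.max(),b.min(),b.max())
    d=blob(n,(g>150)&(hsv[...,1]<110),db)
    d=cv2.morphologyEx(d.astype(np.uint8),cv2.MORPH_CLOSE,np.ones((5,5)))
    c=max(cv2.findContours(d,0,2)[0],key=cv2.contourArea); r=cv2.minAreaRect(c)
    X=P[cv2.erode(d,np.ones((5,5)))>0]; X=X[~np.isnan(X).any(1)]
    print(' domino',r,'mean',X.mean(0).round(4),'z pct',np.percentile(X[:,2],[5,50,95]).round(4))
    # box rim: depth points at z .06-.075
    u0,v0,u1,v1=db; Q=P[v0-5:v1+5,u0-5:u1+5].reshape(-1,3); Q=Q[(Q[:,2]>.062)&(Q[:,2]<.08)]
    rr=cv2.minAreaRect((Q[:,:2]*1000).astype(np.float32)); print(' rim',rr,np.median(Q[:,2]))
    # table height near and rack face
    u0,v0,u1,v1=(335,290,470,450) if n=='s0' else (128,185,268,275)
    Q=P[v0:v1,u0:u1]; G=(g>130)[v0:v1,u0:u1]&(hsv[v0:v1,u0:u1,1]>50); Q=Q[G]; Q=Q[~np.isnan(Q).any(1)]
    for _ in range(4):
        A=np.c_[Q[:,:2],np.ones(len(Q))]; s=np.linalg.lstsq(A,Q[:,2],rcond=None)[0]; e=Q[:,2]-A@s; Q=Q[abs(e)<max(.003,2*e.std())]
    print(' face z=ax+by+c',s.round(4),len(Q),e.std())
E
python3 m.py
```

```text
s0 board px [[375.3999938964844, 366.0], [377.29998779296875, 341.1000061035156], [442.8999938964844, 346.1000061035156], [441.0, 371.0]] n 1078 mean [0.5984 0.212  0.1147] dir [-0.709  0.032 -0.704] nrm [ 0.702 -0.061 -0.71 ]
 ext -0.08437125403912743 0.10647829483191318 -0.022716351007917922 0.025994136731748496
 domino ((330.3536682128906, 186.81712341308594), (30.45388412475586, 70.74671936035156), 51.34019470214844) mean [ 0.5142 -0.3292  0.0299] z pct [0.0265 0.0299 0.0334]
 rim ((516.2176513671875, -318.51898193359375), (251.52284240722656, 140.9564666748047), 21.875436782836914) 0.06879661654082136
 face z=ax+by+c [ 0.9875 -0.0554 -0.4836] 6133 0.001881884645712222
t0 board px [[182.1999969482422, 205.10000610351562], [204.3000030517578, 203.39999389648438], [209.39999389648438, 269.79998779296875], [187.3000030517578, 271.5]] n 1223 mean [0.5916 0.2084 0.1107] dir [-0.714  0.036 -0.7  ] nrm [ 0.697 -0.069 -0.714]
 ext -0.09131673740389505 0.09484257437171487 -0.02457715456573562 0.025093891134786266
 domino ((413.8804016113281, 280.8501892089844), (89.68572998046875, 45.50542449951172), 68.49856567382812) mean [ 0.5127 -0.3185  0.0303] z pct [0.0245 0.0305 0.0363]
 rim ((514.1543579101562, -318.62884521484375), (246.14920043945312, 138.04281616210938), 22.186372756958008) 0.07010629162484605
 face z=ax+by+c [ 0.9923 -0.0555 -0.4835] 7159 0.0032609661712745207
```

```bash
python3 -m handwheel '[42,20,3,-0.035,1,42,24,2,-0.035,1,42,30,2,-0.035,1,42,34,2,-0.035,1,42,38,0,-0.035,1,42,38,0,-0.035,1,42,38,0,-0.035,1,42,38,0,-0.035,1]'
python3 -m handwheel '[10,46,0,0,1,10,46,0,0,1,10,46,0,0,1,10,46,0,0,1,10,46,0,0,1,10,46,0,0,1,10,46,0,0,1,10,46,0,0,1]'
```

```text
time: 0.9
tool_pos: [0.4294, -0.2715, 0.2493]
tool_rot: [-3.141, 0.0, -0.058]
contact_force: [1.3, -1.0, 0.3]
opening: 0.0918
grip_force: 0.0
time: 1.7
tool_pos: [0.5082, 0.0967, 0.2493]
tool_rot: [3.141, 0.001, -0.056]
contact_force: [0.9, -0.2, -0.1]
opening: 0.0919
grip_force: 0.0
```

```bash
python3 -m handwheel '[19,38,-10,0,1,19,38,-10,0,1,19,37,-10,0,1,0,0,-10,0,1,0,0,0,0,1]'
python3 - <<'E'
from h import *
shot('wrist','w0'); s=robot.observe(); print(s['tool_pos'],s['tool_rot'])
E
```

```text
time: 2.2
tool_pos: [0.5642, 0.2082, 0.207]
tool_rot: [3.14, 0.005, -0.054]
contact_force: [-0.3, 0.3, -0.3]
opening: 0.0919
grip_force: 0.0
[0.56451161 0.20742368 0.20829501] [ 3.14026488e+00  2.92556879e-03 -5.56885282e-02]
```

View pics/w0.png

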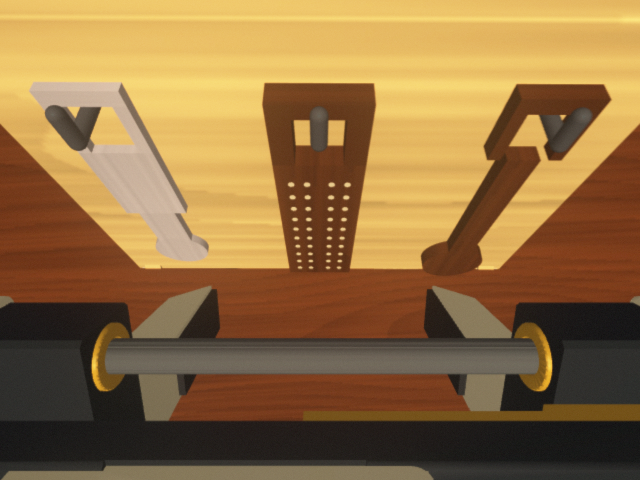

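The wrist view shows the board centred between the fingers. Its top edge runs from (264,84) to (375,84), its bottom edge is near (320,270), and the hook is at (319,128). Now a refined measurement from the wrist camera.

Run:
```python
from h import *
im=load('w0')['im']; P=pts('w0'); g=im.sum(2)/3
for v in (100,180,200,220,240,255,265):
    a=[u for u in range(250,390) if g[v,u]<100]; u0,u1=a[0],a[-1]
    print(v,u0,u1,P[v,u0+3].round(4),P[v,u1-3].round(4))
for v in range(80,92,2): print(v,P[v,285].round(4))
for v in range(262,276,2): print(v,P[v,320].round(4),g[v,320])
Q=P[60:260,140:500].reshape(-1,3);G=g[60:260,140:500].ravel()>140; Q=Q[G]
Q=Q[(abs(Q[:,2]-(.99*Q[:,0]-.0555*Q[:,1]-.4835))<.012)]
A=np.c_[Q[:,:2],np.ones(len(Q))]
s=np.linalg.lstsq(A,Q[:,2],rcond=None)[0]; print(s,(Q[:,2]-A@s).std())
```

```text
100 263 374 [0.6543 0.2268 0.1688] [0.6517 0.1803 0.1683]
180 275 363 [0.6144 0.2287 0.1332] [0.6118 0.1829 0.1328]
200 278 359 [0.6007 0.2295 0.1198] [0.5978 0.1843 0.1179]
220 282 356 [0.5841 0.2301 0.1019] [0.5817 0.1854 0.1025]
240 285 353 [0.5649 0.2312 0.0828] [0.5625 0.1866 0.0831]
255 288 351 [0.5475 0.2317 0.0648] [0.5451 0.1875 0.065 ]
265 289 349 [0.5351 0.2327 0.0532] [0.5324 0.1888 0.0526]
80 [0.6628 0.2183 0.1612]
82 [0.662  0.2184 0.161 ]
84 [0.6612 0.2185 0.161 ]
86 [0.6602 0.2184 0.1622]
88 [0.6592 0.2184 0.1638]
90 [0.6583 0.2183 0.1652]
262 [0.5378 0.2097 0.0571] 59.333333333333336
264 [0.535  0.2099 0.0542] 62.0
266 [0.5322 0.21   0.0513] 57.666666666666664
268 [0.5292 0.2102 0.0479] 59.666666666666664
270 [0.5269 0.2103 0.0463] 59.0
272 [0.5081 0.2115 0.0017] 68.0
274 [0.5058 0.2116 0.0012] 75.33333333333333
[ 0.9910293  -0.04534364 -0.48485702] 0.002047857159723049
```

```bash
python3 -m handwheel '[0,2,-30,0,1,0,0,-40,0,1,0,0,-30,0,0.9,0,0,-10,0,0.8,0,0,-7,0,0.75,0,0,0,0,0.7]' 25
```

```text
time: 2.85
tool_pos: [0.5658, 0.2093, 0.0933]
tool_rot: [-3.141, -0.001, -0.057]
contact_force: [0.3, 0.1, -0.2]
opening: 0.0663
grip_force: 0.0
```

```bash
python3 -m handwheel '[0,0,-2,0,0.65,0,0,0,0,0.4,0,0,0,0,0.4,0,0,0,0,0.4,0,0,0,0,0.4]' 25
```

```text
time: 3.35
tool_pos: [0.5658, 0.2099, 0.0915]
tool_rot: [-3.141, -0.002, -0.056]
contact_force: [-1.2, -0.1, 6.8]
opening: 0.0495
grip_force: 25.0
```

```bash
python3 -m handwheel '[-1,0,1,0,0.4,4,0,4,0,0.4,5,0,5,0,0.4,5,0,5,0,0.4,0,0,0,0,0.4]' 30
python3 - <<'E'
from h import *
shot('wrist','w1')
E
```

```text
time: 3.85
tool_pos: [0.5796, 0.2098, 0.1063]
tool_rot: [-3.141, -0.002, -0.057]
contact_force: [0.6, 0.7, -1.6]
opening: 0.0495
grip_force: 30.0
```

View pics/w1.png

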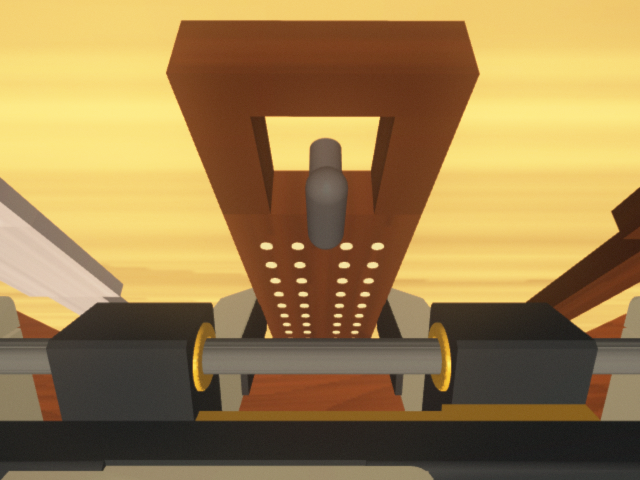

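The hook stem now sits near the lower edge of the slot, at (325,150) to (325,240), with the lip tip clear inside it. Next I'll pull straight out.

```bash
python3 -m handwheel '[-4,0,4,0,0.4,-5,0,5,0,0.4,-5,1,5,0,0.4,0,0,0,0,0.4]' 30
python3 -m handwheel '[-5,0,5,0,0.4,-5,1,5,0,0.4,-6,0,6,0,0.4,-6,0,6,0,0.4,-10,0,20,0,0.4]'
python3 - <<'E'
from h import *
shot('wrist','w2')
E
```

```text
time: 4.3
tool_pos: [0.5639, 0.2111, 0.1207]
tool_rot: [-3.141, -0.001, -0.056]
contact_force: [0.4, 0.2, -0.6]
opening: 0.0495
grip_force: 30.0
time: 4.8
tool_pos: [0.531, 0.2114, 0.1606]
tool_rot: [3.14, 0.003, -0.056]
contact_force: [-0.3, -0.5, -1.6]
opening: 0.0493
grip_force: 30.0
```

View pics/w2.png

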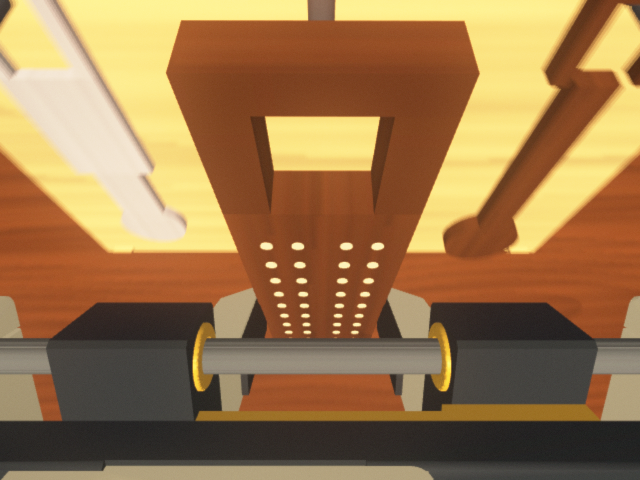

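The board is off the hook, still held at 45° in the grip, with its slot clear of the bar at (320,10). I'll compute where it sits relative to the TCP and where the hand must go.

```bash
python3 -m handwheel '[0,-20,20,0,0.4,0,-40,30,0,0.4,0,-45,25,0,0.4,-3,-46,15,0.05,0.4,-3,-46,0,0.06,0.4,-3,-46,0,0.06,0.4,-2,-46,0,0.06,0.4,-2,-46,0,0.06,0.4]'
python3 - <<'E'
from h import *
P=pts('w2'); im=load('w2')['im']; t=np.array([.531,.2114,.1606])
Q=P[180:235,285:360].reshape(-1,3); Q=np.r_[Q,P[80:110,200:440].reshape(-1,3)]
m=Q.mean(0); w=np.linalg.svd(Q-m,full_matrices=False)[2]; n=w[2]*np.sign(w[2][2]); print('n',n, 'tilt',np.arccos(n[2]))
for v in range(64,84,3): print(v,(P[v,320]-t).round(4))
for p in ((175,80),(472,80)): print((P[p[1],p[0]]-t).round(4))
E
```

```text
time: 5.65
tool_pos: [0.519, -0.1238, 0.2512]
tool_rot: [3.141, -0.001, 0.236]
contact_force: [0.3, -0.5, -1.5]
opening: 0.0494
grip_force: 30.0Traceback (most recent call last):
  File "<stdin>", line 4, in <module>
    u, s, vh = gufunc(a, signature=signature)
               ~~~~~~^^^^^^^^^^^^^^^^^^^^^^^^
    raise LinAlgError("SVD did not converge")
numpy.linalg.LinAlgError: SVD did not converge
```

```bash
python3 -m handwheel '[-8,-42,0,0.03,0.4,-8,-42,0,0.03,0.4,-8,-42,0,0.03,0.4,-8,-42,-20,0.03,0.4,-8,-40,-35,0.03,0.4,0,0,-35,0,0.4,0,0,-30,0,0.4,0,0,0,0,0.4]'
python3 - <<'E'
from h import *
shot('top','t1'); shot('scene','s1'); s=robot.observe(); print(s['tool_pos'],s['tool_rot'],s['contact_force'],s['torque'])
a=load('t1')['im'][200:380,320:520]; b=load('s1')['im'][90:250,220:440]
a=cv2.resize(a,(400,360)); b=cv2.resize(b,(400,291)); b=np.r_[b,np.zeros((69,400,3),np.uint8)]
cv2.imwrite('pics/c1.png',np.c_[a,b])
E
```

```text
time: 6.45
tool_pos: [0.4776, -0.3258, 0.1291]
tool_rot: [-3.134, 0.004, 0.383]
contact_force: [-1.1, 0.5, -1.0]
opening: 0.0498
grip_force: 30.0
[ 0.48014459 -0.32725709  0.13384351] [ 3.14135570e+00 -7.20306959e-05  3.83943713e-01] [ 0.17239002 -0.3705273  -1.00442023] [-0.05899143  0.00605793  0.00233995]Traceback (most recent call last):
  File "<stdin>", line 5, in <module>
cv2.error: OpenCV(4.12.0) /io/opencv/modules/imgcodecs/src/loadsave.cpp:1058: error: (-215:Assertion failed) image.channels() == 1 || image.channels() == 3 || image.channels() == 4 in function 'imwrite_'
```

Run:
```python
from h import *
a=load('t1')['im'][200:380,320:520]; b=load('s1')['im'][90:250,220:440]
a=cv2.resize(a,(400,360)); b=cv2.resize(b,(400,291)); b=np.vstack([b,np.zeros((69,400,3),np.uint8)])
cv2.imwrite('pics/c1.png',np.hstack([a,b]))
```

```text
(no output)
```

View pics/c1.png

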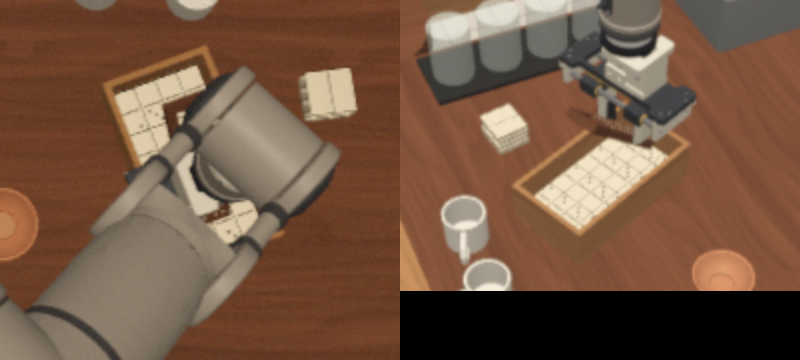

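The left half (top view) shows the board above the box and the hand roughly over its centre line. The right half (scene view) shows the hand at the robot-side end of the box, clear of the walls. I'll descend to just above the expected contact, then feel for it.

```bash
python3 -m handwheel '[0,-3,-10,0,0.4,0,-3,-12,0,0.4,0,0,-12,0,0.4,0,0,-4,0,0.4,0,0,0,0,0.4,0,0,0,0,0.4]' 15
python3 -m handwheel '[0,0,-2,0,0.4,0,0,-2,0,0.4,0,0,0,0,0.4]'
python3 -m handwheel '[0,0,-2,0,0.4,0,0,-2,0,0.4,0,0,0,0,0.4]'
```

```text
time: 7.15
tool_pos: [0.48, -0.3332, 0.0954]
tool_rot: [3.141, -0.0, 0.384]
contact_force: [0.4, -0.4, -1.2]
opening: 0.0495
grip_force: 15.0
time: 7.45
tool_pos: [0.4799, -0.3331, 0.0912]
tool_rot: [-3.142, 0.0, 0.384]
contact_force: [-0.2, 0.3, -1.5]
opening: 0.0499
grip_force: 15.0
time: 7.75
tool_pos: [0.4805, -0.3333, 0.0877]
tool_rot: [3.14, -0.001, 0.384]
contact_force: [1.7, 1.5, 1.8]
opening: 0.0499
grip_force: 15.0
```

Contact is at TCP z of about 0.088, where I expected about 0.085, so the domino height is confirmed. I'll lay the board down by pivoting it in a lighter grip.

```bash
python3 -m handwheel '[0,0,0,0,0.4,0,0,-2,0,0.4,0,0,-2,0,0.4,0,0,-2,0,0.4,0,0,0,0,0.4]' 8
python3 -m handwheel '[0,0,-2,0,0.4,0,0,-2,0,0.4,0,0,-2,0,0.4,0,0,0,0,0.4]'
python3 - <<'E'
from h import *
shot('wrist','w3')
E
```

```text
time: 8.25
tool_pos: [0.4794, -0.333, 0.0806]
tool_rot: [-3.141, 0.001, 0.384]
contact_force: [-0.5, 0.3, -1.1]
opening: 0.0499
grip_force: 8.0
time: 8.65
tool_pos: [0.4797, -0.3331, 0.0748]
tool_rot: [-3.141, 0.0, 0.384]
contact_force: [0.6, -0.1, -0.9]
opening: 0.0502
grip_force: 8.0
```

View pics/w3.png

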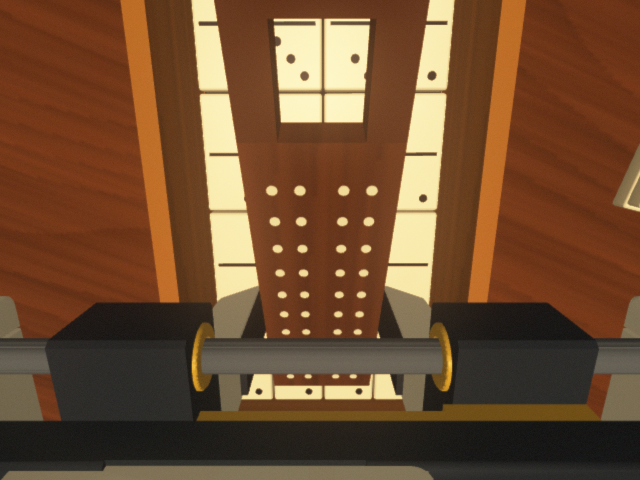

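The board is pivoting towards flat, aligned and centred between the box walls: slot at (322,70), holes from (320,190) to (320,375). I'll measure the tilt before going on.

```bash
cat > tilt.py <<'E'
import sys
from h import *
n=sys.argv[1]; 
if len(sys.argv)>2: shot('wrist',n)
P=pts(n); Q=P[150:300,278:365].reshape(-1,3); Q=Q[~np.isnan(Q).any(1)]
for i in range(3):
    m=Q.mean(0); w=np.linalg.svd(Q-m,full_matrices=False)[2]; e=(Q-m)@w[2]; Q=Q[abs(e)<max(.002,2*e.std())]
nn=w[2]*np.sign(w[2][2]); print('tilt',np.arccos(nn[2]),'n',nn.round(3),'low/high pts',P[300,320].round(4),P[150,320].round(4),len(Q)); print('domino z',np.nanmedian(P[100:200,225,2]),np.nanmedian(P[100:200,425,2]))
s=robot.observe(); print(s['tool_pos'].round(4),s['contact_force'].round(2),s['opening'])
E
python3 tilt.py w3; python3 -m handwheel '[0,0,-2,0,0.4,0,0,-2,0,0.4,0,0,-2,0,0.4,0,0,0,0,0.4]' 8; python3 tilt.py w4 1
```

```text
tilt 0.4323720943685138 n [-0.389 -0.157  0.908] low/high pts [ 0.4885 -0.3291  0.0737] [ 0.545  -0.3064  0.0997] 13006
domino z 0.030898053341604392 0.030979001799950015
[ 0.4797 -0.3331  0.075 ] [-0.4  -0.3  -1.62] 0.049877728911611414
time: 9.1
tool_pos: [0.4797, -0.3331, 0.0689]
tool_rot: [-3.141, 0.0, 0.384]
contact_force: [0.4, 0.0, -1.2]
opening: 0.05
grip_force: 8.0
tilt 0.31355461372578447 n [-0.286 -0.115  0.951] low/high pts [ 0.4875 -0.3295  0.0654] [ 0.5446 -0.3065  0.0849] 12999
domino z 0.030906797141509554 0.030937713168040948
[ 0.4797 -0.3331  0.069 ] [ 0.04 -0.39 -2.27] 0.049745614973321806
```

```bash
python3 -m handwheel '[0,0,-2,0,0.4,0,0,-2,0,0.4,0,0,-2,0,0.4,0,0,-2,0,0.4,0,0,-2,0,0.4,0,0,0,0,0.4]' 8; python3 tilt.py w5 1
```

```text
time: 9.75
tool_pos: [0.4797, -0.333, 0.0588]
tool_rot: [-3.141, 0.0, 0.384]
contact_force: [-0.2, 0.2, -1.3]
opening: 0.0497
grip_force: 8.0
tilt 0.12688795030908637 n [-0.117 -0.048  0.992] low/high pts [ 0.4865 -0.3299  0.053 ] [ 0.5439 -0.3068  0.0607] 12982
domino z 0.031045595515238195 0.030787596328732125
[ 0.4798 -0.3331  0.059 ] [-0.13  0.53 -1.09] 0.04980930906692448
```

```bash
python3 -m handwheel '[0,0,-2,0,0.4,0,0,-2,0,0.4,0,0,-1,0,0.4,0,0,0,0,0.4]' 6; python3 -m handwheel '[0,0,-1,0,0.4,0,0,-1,0,0.4,0,0,0,0,0.4]'; python3 tilt.py w6 1
```

```text
time: 10.2
tool_pos: [0.4798, -0.3331, 0.054]
tool_rot: [-3.141, 0.0, 0.384]
contact_force: [0.3, 0.1, -2.1]
opening: 0.0501
grip_force: 6.0
time: 10.5
tool_pos: [0.4798, -0.3332, 0.0521]
tool_rot: [-3.142, 0.0, 0.384]
contact_force: [-0.4, 0.1, -1.6]
opening: 0.0497
grip_force: 6.0
tilt 0.004832407404772308 n [-0.005 -0.001  1.   ] low/high pts [ 0.4864 -0.33    0.0458] [ 0.5435 -0.307   0.0446] 12977
domino z 0.030847816099276865 0.030938035880439835
[ 0.4799 -0.3331  0.0522] [-0.3  -0.35 -1.01] 0.049953513783430444
```

The board is flat: its top is at 0.045, which is the domino top (0.031) plus 14 mm. I'll open slightly and lift straight up.

```bash
python3 -m handwheel '[0,0,0,0,0.58,0,0,0,0,0.62,0,0,0,0,0.65,0,0,0,0,0.65]'; python3 -m handwheel '[0,0,5,0,0.65,0,0,15,0,0.65,0,0,30,0,0.65,0,0,45,0,0.65,-10,0,45,0,0.65,-40,0,20,0,0.65,-40,0,0,0,0.65,0,0,0,0,0.65]'
python3 - <<'E'
from h import *
shot('wrist','w7'); shot('top','t2'); s=robot.observe(); print(s['tool_pos'],s['contact_force'],s['time'])
cv2.imwrite('pics/c7.png',np.hstack([cv2.resize(load(n)['im'],(400,300)) for n in ('w7','t2')]))
P=pts('w7'); im=load('w7')['im']; M=((im.sum(2)<300)&(P[...,2]>.038)&(P[...,2]<.052)).astype(np.uint8)
M=cv2.morphologyEx(cv2.morphologyEx(M,3,np.ones((7,7))),2,np.ones((5,5)))
c=max(cv2.findContours(M,0,2)[0],key=cv2.contourArea); X=P[cv2.drawContours(np.zeros_like(M),[c],-1,1,-1)>0]; X=X[~np.isnan(X).any(1)]
r=cv2.minAreaRect((X[:,:2]*1000).astype(np.float32)); o=np.array(r[0])-[515,-318.6]; a=.386; print(r,'in box',o@[np.cos(a),np.sin(a)],o@[-np.sin(a),np.cos(a)],np.median(X[:,2]))
E
```

```text
time: 10.95
tool_pos: [0.48, -0.3332, 0.0524]
tool_rot: [3.141, -0.0, 0.384]
contact_force: [0.3, -0.3, -0.1]
opening: 0.0595
grip_force: 0.0
time: 11.75
tool_pos: [0.3865, -0.3327, 0.2135]
tool_rot: [3.141, 0.001, 0.382]
contact_force: [0.3, 1.4, -0.3]
opening: 0.0598
grip_force: 0.0
[ 0.38964321 -0.33343684  0.21308023] [ 0.01039704  0.00396287 -0.23174381] 11.85
((491.80364990234375, -330.33331298828125), (133.3884735107422, 49.60762405395508), 22.047792434692383) in box -25.907043673376368 -2.1369088983331896 0.044525754639640286
```

View pics/c7.png

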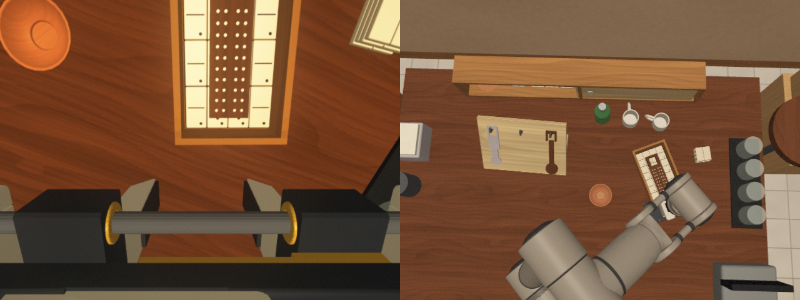

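The board lies flat with its holes up. Only 133 mm of it is in the wrist view, but its near end is 93 mm from the box centre, which puts the origin about 3 mm off centre in x and 2 mm in y. The bystanders are where they were and the hand is clear, so I'm handing in.

```bash
python3 -c "
from cell import robot; print(robot.hand_in())"
```

```text
the job is handed in; nothing more can be done
None
```

The score board is off its hook and lying flat, peg holes up, lengthwise on the dominoes within about 3 mm of the box's centre; the job was handed in at about 12 s, but no verdict came back.

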